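# Set the coating tester's range selector and start it

## Robot

A 6-joint arm with a two-finger parallel gripper is mounted at the origin on a cart in front of the work surface, level with it; the furniture and walls round the work are solid. World frame = base frame: x ahead of the robot, y to its left, z up, the work surface at z = 0. Lengths are in m, angles in degrees, forces in N, time in s.
With the tool pointing down it reaches from about 0.275 to 0.975 m from the base axis. Payload 8.4 kg.
Tool frame: the origin (TCP) lies on the mounting face of the last link; the fingertips stand 190 mm ahead of it and the grasp point (between the pads) lies 171 mm ahead of it; z points along the fingers, y is the line along which they close (so a half turn about z gives the same grasp; the last joint's range is limited). The gripper opens to 92 mm and grips with 3 to 60 N. Pads are 20 mm wide; open, the fingers measure 128 mm over their backs; the gripper's body (75 mm by 189 mm) begins 69 mm behind the grasp point.
Start: joints at [72.915, 20.225, 93.587, -0, 66.188, -0.138], TCP at [0.182, 0.598, 0.405] pointing down, gripper open.
Joint ranges: [-150.9, 150.9], [-52.94, 120.26], [3.33, 152.33], [-74.26, 254.26], [0, 154.13], [-172.89, 172.89]. Speed limits (degrees/s): [127.2, 127.2, 159.86, 180, 180, 180].

## Interface

Orientations are given as a 3x3 rotation matrix whose columns are the frame's x, y, z axes.
In Python, from cell import * gives the robot as it stands.
- The arm moves only by the tool move_arm, never from a script. Its argument "commands" is a list that holds one entry, the list of rows, each a list of 7 numbers: the shift along the tool's x, y, z as a fraction of full scale, then the turn, a rotation vector about the tool's x, y, z as a fraction of full scale, then the opening, from -1 (shut) to 1 (fully open), so that 0 is half open. A call has 1 to 20 rows; each row is the pose to reach, as a shift and turn from the pose commanded when the call began, along the tool's axes at that moment; what a row does not reach only later rows make up. Full scale, the value 1, is 0.1 m for a shift and 30 degrees for a turn. A row lasts 1/8 s, in which the tool goes at most 62.5 mm and 10.7 degrees, less where a joint would pass 70% of its speed; a pose out of reach is approached as far as the arm can. A call with a number of a shift or a turn outside -1 to 1 is refused whole. A call with a gripper value outside its range is refused whole. The fingers move at their own pace and stop on an object; the grip force is fixed at half the most. Time passes only in rows, so rows that repeat a pose let the fingers close. It gives the time, the measured TCP pose, the force, the opening and the grip force at its end, in the units of the state.
- get_state(): the state, without advancing time (a new reading comes with each control period).
- capture(name): name is "scene" or "top"; returns a dict with "frame" (384x512x3 uint8, red, green, blue), "z_map" (384x512 float32, m along the optical axis (not along the pixel's ray), 0 where there is no reading), "intrinsics" (3x3 intrinsics, pixels), "D" ([k1, k2, p1, p2, k3] as OpenCV has them; the pictures are not rectified), "R" (3x3) and "t" (3): a world point X has camera coordinates R X + t. Camera axes: x right, y down, z forward; pixel columns grow to the right and rows downward; lengths in m; the calibration is good to about 2 mm. A picture is of the moment at which its call begins.
- close_job(): hands the job in; it is judged then, once.
The state is a dict: "time_s": time; "qpos": joint angles; "joint_velocities": joint speeds; "joint_torque": joint torques, N m; "position": TCP position; "ee_rot": TCP orientation; "wrist_force": force on the tool from outside, world axes, zero at the start; "torque": the same for the moment, N m; "grip_width": finger opening in m; "gripper_force": force on a finger pad.
Only numpy, scipy, OpenCV 4.12 (cv2) and the standard library are available. Lean on these libraries where they do the work, as an engineer would, in place of code of your own. Each camera call takes 0.05 s, during which the arm holds its last target. There are 200 camera calls.

## Task

Set the grey coating tester to the green range: with a fingertip, push the orange upright tab of its rotary selector round until it clicks in at the green dot, and only then push the red start button right down and let it come up again. Only push, gently: do not pinch the tab, and leave the club head on the tester and the other things on the table where they are.

Things in the scene. Friction and masses are not known exactly. Their poses are not given: they have to be found in the camera images.
- tester: flat grey bench coating tester, 200 mm (its x) by 310 mm (its y), flat top 45 mm above the table; fixed to the table. Origin: centre of its underside; x points to its back edge, y to its left. On its top: a black rotary selector right of the middle, a red start button in front, a rubber pad with a club head at the left (head top about 98 mm above the table).
- selector (a joint): angle (rad) of the rotary selector, positive counter-clockwise from above. Spring detents (clicks) hold it at +0.698, 0 (parked, at the dark grey mark; every run starts here), -0.698 and -1.396. Stops lie 0.1 rad beyond the two outer clicks. Half way between two clicks it snaps over into the next one, so the tab jumps ahead of the finger. Pushing the tab over a click takes 1 to 4 N.
- selector_axis (a point): on the vertical axis of the selector disc (disc radius 55 mm), at the height of the disc's top, 11 mm above the tester's top. Does not move with the selector.
- tab_mid (a point): middle of the orange upright tab on the selector, 68 mm from the axis, 30 mm above the tester's top. The tab is a fin 28 mm long radially (54 to 82 mm from the axis), 12 mm thick, its top 46 mm above the tester's top; it is free on both sides from 11 mm above the tester's top upwards. Its left (counter-clockwise) side face is pushed to turn the selector clockwise, its right side face to turn it counter-clockwise; pressing on both side faces at once counts as pinching.
- pointer (a point): the point straight out from the tab, 104 mm from the axis, at the level of the tester's top: it lies on the centre of a mark when the selector is clicked in at that mark.
- dot_green: round green dot, 20 mm across, 1 mm thick, stuck on the tester's top 104 mm from the selector axis; marks one of the three clicks other than the parked one (which one varies). Origin: centre of the dot's underside. Fixed.
- dot_yellow: the same in yellow, at another click
- dot_blue: the same in blue, at another click
- start_top (a point): centre of the top of the red start button, 30 mm across, in a round black housing (46 mm across) on the tester's top; the button top stands 22 mm above the tester's top; pressed straight down
- start (a joint): travel (m) of the start button, 0 up to 0.006 fully down; a spring pushes it back up; 1.5 N at first, 5 N at the bottom
- club_head_3: black club head (70x119x50 mm) standing on the tester's black rubber pad, the part under test; bystander
- rubber_block: white eraser block, 30x50x18 mm, on the table right of the tester; bystander
- marker_a: white marker pen with red cap, 17x135x16 mm, on the table on the robot's side of the tester; bystander
- gauge_pin: pin gauge with dark grip, 12x64x12 mm, on the table near the tester's front left corner; bystander

How it is judged:
By the outcome, as a careful person would: the job done as asked, in the order asked, and still so for the second after the job is handed in, with the robot touching nothing.
It also fails if it takes over 48 s, if anything falls off the work surface, if the arm or the gripper's body presses on something with over 40 N, if the wrist force passes 120 N, or if a joint passes its speed limit or range.

## Working session

There is one attempt and no reset: what is moved stays moved. The work goes in short steps, Python scripts to look and compute and a tool call to move; the robot and the scene stay as the last step left them, time stands still between calls to the robot, and variables do not carry over. Pictures are saved under pics/ and viewed, at most 10 in all, crops included, and the job is handed in when it is done.

Besides the shell and the picture viewer there is one more tool, called after "Call:" as name(argument=value, ...), one argument or row to a line, values as JSON. move_arm: Moves the arm, as the interface text tells. Shift numbers are shares of 0.1 m and turn numbers shares of 30 degrees, none past 1 either way. Its arguments: {"type":"object","properties":{"commands":{"type":"array","items":{"type":"array","items":{"type":"array","items":{"type":"number","minimum":-1,"maximum":1}}}}},"required":["commands"]}

```bash
mkdir -p pics
cat > h.py <<'E'
from cell import *
import numpy as np, cv2
def world(c):
    K,D,R,t=[np.array(c[k],float) for k in("intrinsics","D","R","t")]
    h,w=c["z_map"].shape
    uv=np.stack(np.meshgrid(np.arange(w),np.arange(h)),-1).reshape(-1,1,2).astype(float)
    n=cv2.undistortPoints(uv,K,D).reshape(h,w,2)
    z=c["z_map"][...,None]
    return (np.concatenate([n*z,z],-1)-t)@R
def save(c,n):
    cv2.imwrite("pics/"+n+".png",c["frame"][...,::-1])
E
python3 - <<'E'
from h import *
for n in("scene","top"):
    c=capture(n);save(c,n+"1");W=world(c);np.savez(n+"1.npz",W=W,f=c["frame"])
    print(n,-np.array(c["R"]).T@np.array(c["t"]))
    hsv=cv2.cvtColor(c["frame"],cv2.COLOR_RGB2HSV)
    ok=c["z_map"]>0
    for nm,lo,hi in(("red",0,5),("orange",6,18),("yellow",22,34),("green",45,80),("blue",95,125)):
        m=((hsv[...,0]>=lo)&(hsv[...,0]<=hi)&(hsv[...,1]>130)&(hsv[...,2]>70)).astype(np.uint8)
        k,l,s,ce=cv2.connectedComponentsWithStats(m)
        for i in range(1,k):
            if s[i,4]>25:
                p=W[(l==i)&ok]
                if len(p): print(nm,s[i,4],ce[i].round(),np.median(p,0).round(4),p.min(0).round(3),p.max(0).round(3))
s=get_state();print(s["time_s"],s["position"],np.round(s["ee_rot"],3),s["grip_width"],s["wrist_force"])
E
```

```text
scene [ 0.02402056 -0.42884969  0.58335158]
red 28 [420. 146.] [ 0.9894 -0.1609  0.0896] [ 0.984 -0.169  0.082] [ 0.995 -0.153  0.112]
red 110 [382. 192.] [ 0.8021 -0.1463  0.0193] [ 0.788 -0.172  0.011] [ 0.825 -0.111  0.025]
red 93 [248. 203.] [0.4846 0.0509 0.0672] [0.473 0.039 0.047] [0.506 0.089 0.07 ]
red 55 [214. 226.] [0.4093 0.0944 0.0145] [0.404 0.078 0.008] [0.417 0.118 0.018]
orange 416 [259.  21.] [1.1122 0.5838 0.3334] [1.101 0.525 0.29 ] [1.137 0.687 0.385]
orange 103 [346. 151.] [ 0.8157 -0.0134  0.0895] [ 0.805 -0.025  0.073] [ 0.826 -0.002  0.127]
orange 83 [291. 185.] [0.5948 0.0097 0.08  ] [0.588 0.005 0.056] [0.617 0.024 0.095]
yellow 27 [328. 212.] [ 0.6058 -0.0987  0.047 ] [ 0.598 -0.107  0.044] [ 0.615 -0.091  0.049]
blue 50 [347.  86.] [1.0801 0.1568 0.1742] [1.072 0.142 0.162] [1.107 0.174 0.177]
blue 41 [346. 108.] [1.0768 0.1436 0.0978] [1.064 0.135 0.087] [1.096 0.172 0.105]
blue 26 [344. 127.] [1.0734 0.1433 0.026 ] [1.067 0.135 0.013] [1.086 0.155 0.035]
top [0.41680191 0.04924672 0.94856353]
red 44 [341.  72.] [ 0.813  -0.1388  0.0213] [ 0.796 -0.166  0.016] [ 0.829 -0.119  0.027]
red 118 [255. 207.] [0.4895 0.0557 0.0677] [0.477 0.042 0.055] [0.502 0.07  0.071]
orange 92 [274. 152.] [0.6053 0.0163 0.0884] [0.594 0.006 0.046] [0.618 0.027 0.095]
yellow 48 [325. 155.] [ 0.6092 -0.0983  0.0471] [ 0.6   -0.105  0.044] [ 0.618 -0.092  0.051]
green 27 [298. 138.] [ 0.6473 -0.0407  0.047 ] [ 0.642 -0.045  0.043] [ 0.654 -0.034  0.049]
blue 43 [245. 163.] [0.5884 0.0786 0.0472] [0.581 0.072 0.043] [0.595 0.087 0.05 ]
0.1 [0.1821452  0.59766235 0.40404488] [[-0.957  0.292 -0.   ]
 [ 0.292  0.957 -0.001]
 [-0.    -0.001 -1.   ]] 0.09172416941991542 [-0.68487313 -0.44131982  0.08332279]
```

View pics/top1.png

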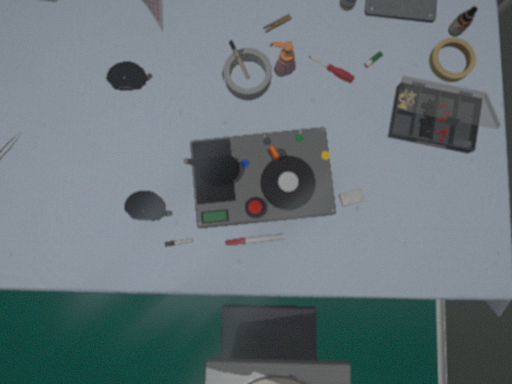

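View pics/scene1.png

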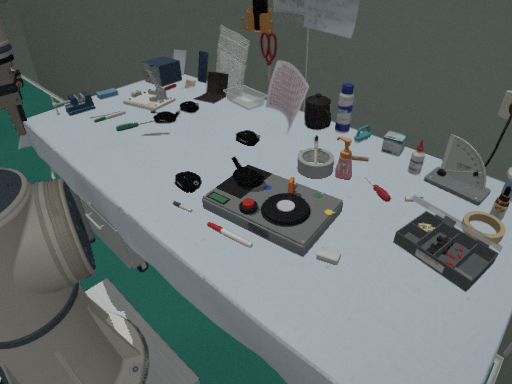

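The top view shows the tester with its tab at (274,152), beside the dark grey mark at (266,141). Green is the next click clockwise at (298,138), followed by yellow at (325,155). Blue is counter-clockwise at (245,163) and the red button is at (255,207). The scene view agrees.

```bash
cat >> h.py <<'E'
def plan(p,yaw):  # target TCP pos, azimuth of tool y (deg) -> shares
    s=get_state();R=np.array(s["ee_rot"]);P=np.array(s["position"])
    a=np.radians(yaw);y=np.array([np.cos(a),np.sin(a),0]);z=np.array([0,0,-1.]);T=np.stack([np.cross(y,z),y,z],1)
    print("shift",(R.T@(np.array(p)-P)/.1).round(3),"turn",(cv2.Rodrigues(R.T@T)[0].ravel()/np.radians(30)).round(3))
E
python3 - <<'E'
from h import *
from scipy.optimize import least_squares as L
d=np.load("top1.npz");W=d["W"]
g,y,b=np.array([.6473,-.0407]),np.array([.6092,-.0983]),np.array([.5884,.0786])
def f(v):
    return np.concatenate([v[:2]+.104*np.array([np.cos(v[2]+k),np.sin(v[2]+k)])-q for k,q in((.698,b),(-.698,g),(-1.396,y))])
r=L(f,[.547,-.015,.45]);c=r.x[:2];a=r.x[2];print("axis",c,"parked az",np.degrees(a),"res mm",(r.fun*1e3).round(1))
for nm,k in (("tab",0.),):print("tab_mid",c+.068*np.array([np.cos(a),np.sin(a)]))
B=np.array([.4895,.056]);rr=np.hypot(W[...,0]-B[0],W[...,1]-B[1])
for lo,hi in((0,.010),(.010,.014),(.017,.021),(.021,.025),(.028,.035)):
    z=W[...,2][(rr>=lo)&(rr<hi)];print(lo,hi,np.median(z).round(4),np.percentile(z,[10,90]).round(4))
m=(W[...,2]>.06)&(W[...,2]<.3)&(W[...,0]>.4)&(W[...,0]<.7)&(W[...,1]>.03)&(W[...,1]<.25)&(rr>.03)
m&=np.hypot(W[...,0]-.6077,W[...,1]-.0144)>.03
p=W[m];print("club",p.min(0),p.max(0));
for x0 in np.arange(.5,.66,.02):
    q=p[(p[:,0]>=x0)&(p[:,0]<x0+.02)]
    if len(q):print(x0.round(2),q[:,1].min().round(3),q[:,1].max().round(3),q[:,2].max().round(3))
az=np.radians(55);plan([*(c+.07*np.array([np.cos(az),np.sin(az)])),.30],40)
E
```

```text
axis [ 0.54679809 -0.0160281 ] parked az 26.546317283278174 res mm [-0.2  0.8  0.6  0.5 -0.5 -1.3]
tab_mid [0.60762907 0.01436254]
0 0.01 0.0681 [0.0662 0.07  ]
0.01 0.014 0.0677 [0.0592 0.0696]
0.017 0.021 0.0577 [0.0553 0.0604]
0.021 0.025 0.0492 [0.0445 0.0583]
0.028 0.035 0.0455 [0.026  0.0479]
club [0.53576518 0.03158234 0.06007258] [0.60266236 0.20877878 0.09843854]
0.52 0.032 0.153 0.07
0.54 0.034 0.18 0.084
0.56 0.091 0.206 0.096
0.58 0.091 0.209 0.098
0.6 0.107 0.14 0.069
shift [-5.494 -4.14   1.046] turn [-2.000e-03  1.000e-03  1.102e+00]
```

Call:
move_arm(
  commands=[
    [[-0.5, -0.35, 0, 0, 0, 0.3, -1], [-1, -0.7, 0, 0, 0, 0.5, -1], [-1, -0.7, 0, 0, 0, 0.5, -1]],
  ],
)

```text
time_s: 0.48
position: [0.2592, 0.499, 0.4044]
ee_rot: [[-0.846, 0.533, -0.0], [0.533, 0.846, -0.002], [-0.001, -0.002, -1.0]]
wrist_force: [-0.5, 0.9, 0.2]
grip_width: 0.0641
gripper_force: 0.0
```

Call:
move_arm(
  commands=[
    [[-0.5, -0.2, 0.1, 0, 0, 0.3, -1], [-1, -0.41, 0.2, 0, 0, 0.59, -1], [-1, -0.41, 0.2, 0, 0, 0.59, -1]],
  ],
)

```text
time_s: 0.85
position: [0.3215, 0.4122, 0.3838]
ee_rot: [[-0.645, 0.764, -0.001], [0.764, 0.645, -0.002], [-0.001, -0.002, -1.0]]
wrist_force: [0.5, -0.1, -0.2]
grip_width: 0.0342
gripper_force: 0.0
```

```bash
python3 -c "
from h import *
plan([.587,.0413,.30],40)"
```

```text
shift [-4.546 -0.36   0.842] turn [-0.004  0.001  0.005]
```

Call:
move_arm(
  commands=[
    [[-0.5, -0.04, 0.1, 0, 0, 0, -1], [-1, -0.08, 0.2, 0, 0, 0, -1]],
  ],
)

```text
time_s: 1.1
position: [0.3795, 0.3333, 0.3648]
ee_rot: [[-0.65, 0.76, 0.001], [0.76, 0.65, 0.001], [0.001, 0.001, -1.0]]
wrist_force: [0.1, 0.5, 0.2]
grip_width: 0.0137
gripper_force: 0.0
```

Call:
move_arm(
  commands=[
    [[-0.5, -0.04, 0.1, 0, 0, 0, -1], [-1, -0.08, 0.2, 0, 0, 0, -1]],
  ],
)

```text
time_s: 1.35
position: [0.4387, 0.2515, 0.3447]
ee_rot: [[-0.65, 0.76, 0.001], [0.76, 0.65, 0.001], [0.0, 0.001, -1.0]]
wrist_force: [-0.2, 0.6, 0.3]
grip_width: 0.001
gripper_force: 0.0
```

Call:
move_arm(
  commands=[
    [[-0.5, -0.04, 0.1, 0, 0, 0, -1], [-1, -0.08, 0.2, 0, 0, 0, -1]],
  ],
)

```text
time_s: 1.6
position: [0.4977, 0.1701, 0.3246]
ee_rot: [[-0.65, 0.76, 0.001], [0.76, 0.65, 0.001], [0.0, 0.001, -1.0]]
wrist_force: [0.4, 0.2, -0.4]
grip_width: 0.0002
gripper_force: 0.0
```

Call:
move_arm(
  commands=[
    [[-0.5, -0.04, 0.1, 0, 0, 0, -1], [-1, -0.08, 0.1, 0, 0, 0, -1], [-1, -0.08, 0.1, 0, 0, 0, -1]],
  ],
)

```text
time_s: 1.98
position: [0.5573, 0.0877, 0.3146]
ee_rot: [[-0.647, 0.763, 0.001], [0.763, 0.647, 0.0], [-0.001, 0.001, -1.0]]
wrist_force: [0.3, 1.3, 0.4]
grip_width: 0.0004
gripper_force: 0.0
```

```bash
python3 -c "
from h import *
plan([.587,.0413,.30],40)"
```

```text
shift [-0.546 -0.073  0.147] turn [0.002 0.001 0.01 ]
```

Call:
move_arm(
  commands=[
    [[-0.55, -0.07, 0, 0, 0, 0, -1], [-0.55, -0.07, 0.22, 0, 0, 0, -1], [-0.55, -0.07, 0.22, 0, 0, 0, -1], [-0.55, -0.07, 0.22, 0, 0, 0, -1]],
  ],
)

```text
time_s: 2.48
position: [0.5853, 0.0435, 0.2931]
ee_rot: [[-0.649, 0.761, -0.0], [0.761, 0.649, 0.0], [0.0, 0.0, -1.0]]
wrist_force: [-0.1, -0.2, -0.1]
grip_width: 0.0007
gripper_force: 0.0
```

Run:
```python
from h import *
plan([.587,.0413,.256],40)
c=capture("scene");im=c["frame"][110:270,180:370,::-1]
cv2.imwrite("pics/s2.png",cv2.resize(im,None,fx=4,fy=3.7,interpolation=2)[:600])
```

```text
shift [-0.028 -0.002  0.371] turn [ 0.    -0.001  0.015]
```

View pics/s2.png

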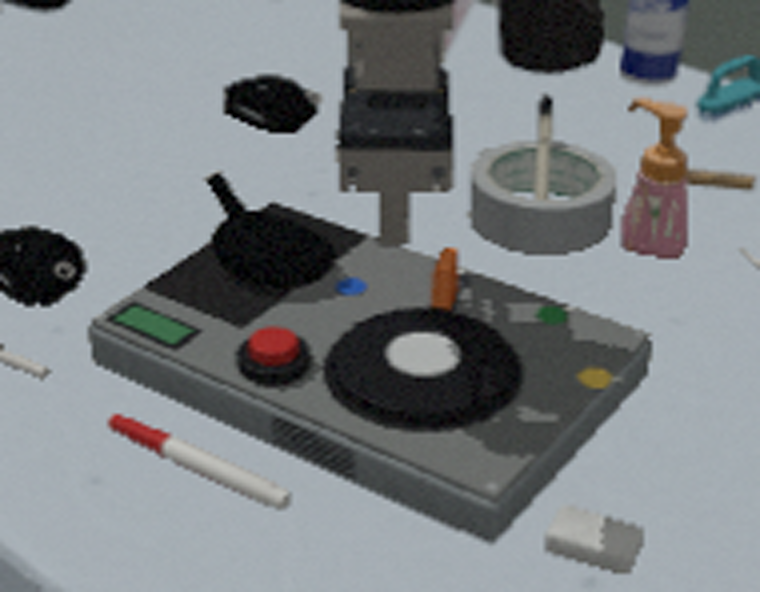

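Crop s2: the closed fingertips at (395,240) hang just counter-clockwise of the tab at (445,280), and the space below them is clear.

Call:
move_arm(
  commands=[
    [[0, 0, 0.12, 0, 0, 0, -1], [0, 0, 0.25, 0, 0, 0, -1], [0, 0, 0.37, 0, 0, 0, -1], [0, 0, 0.37, 0, 0, 0, -1]],
  ],
)

```text
time_s: 3.02
position: [0.5849, 0.042, 0.2542]
ee_rot: [[-0.647, 0.762, -0.003], [0.762, 0.647, -0.0], [0.002, -0.002, -1.0]]
wrist_force: [-0.5, -0.0, 1.0]
grip_width: 0.0001
gripper_force: 0.0
```

Call:
move_arm(
  commands=[
    [[-0.06, 0.01, 0, 0, 0, 0.13, -1], [-0.12, 0.015, 0, 0, 0, 0.27, -1], [-0.185, 0.02, 0, 0, 0, 0.4, -1], [-0.21, 0.02, 0, 0, 0, 0.46, -1], [-0.24, 0.015, 0, 0, 0, 0.54, -1], [-0.27, 0.015, 0, 0, 0, 0.62, -1], [-0.3, 0.01, 0, 0, 0, 0.7, -1], [-0.33, 0.01, 0, 0, 0, 0.78, -1], [-0.33, 0.01, 0, 0, 0, 0.78, -1]],
  ],
)

```text
time_s: 4.15
position: [0.6075, 0.0175, 0.2556]
ee_rot: [[-0.291, 0.957, -0.0], [0.957, 0.291, -0.0], [-0.0, -0.0, -1.0]]
wrist_force: [-0.8, 1.4, -0.8]
grip_width: 0.0006
gripper_force: 0.6
```

```bash
cat >> h.py <<'E'
def tab(name):
    c=capture(name);W=world(c);h=cv2.cvtColor(c["frame"],cv2.COLOR_RGB2HSV)
    m=(h[...,0]>=4)&(h[...,0]<=20)&(h[...,1]>120)&(h[...,2]>60)&(W[...,2]>.06)&(W[...,2]<.105)&(np.hypot(W[...,0]-.5468,W[...,1]+.016)<.095)
    p=np.median(W[m],0) if m.any() else np.full(3,np.nan);print(name,m.sum(),p,"az",np.degrees(np.arctan2(p[1]+.016,p[0]-.5468)));return c
E
python3 - <<'E'
from h import *
tab("scene");c=tab("top")
plan([.547+.07*np.cos(np.radians(16)),-.016+.07*np.sin(np.radians(16)),.256],10)
E
```

```text
scene 100 [ 0.60032956 -0.00313845  0.0800213 ] az 13.51035750150819
top 0 [nan nan nan] az nan
shift [-0.155  0.023 -0.003] turn [0.    0.001 0.233]
```

Call:
move_arm(
  commands=[
    [[-0.025, 0.005, 0, 0, 0, 0.05, -1], [-0.05, 0.01, 0, 0, 0, 0.1, -1], [-0.075, 0.015, 0, 0, 0, 0.15, -1], [-0.1, 0.02, 0, 0, 0, 0.2, -1], [-0.125, 0.02, 0, 0, 0, 0.25, -1], [-0.15, 0.02, 0, 0, 0, 0.3, -1], [-0.17, 0.02, 0, 0, 0, 0.35, -1], [-0.17, 0.02, 0, 0, 0, 0.35, -1]],
  ],
)

```text
time_s: 5.25
position: [0.6148, 0.0015, 0.2559]
ee_rot: [[-0.112, 0.994, 0.001], [0.994, 0.112, -0.0], [-0.0, 0.001, -1.0]]
wrist_force: [-0.1, 1.0, 0.1]
grip_width: 0.0004
gripper_force: 0.0
```

Run:
```python
from h import *
c=tab("scene");tab("top")
cv2.imwrite("pics/s3.png",cv2.resize(c["frame"][110:270,180:370,::-1],None,fx=4,fy=3.7,interpolation=2)[:600])
```

```text
scene 114 [ 0.60444944 -0.02126315  0.07966573] az -5.216403134700642
top 0 [nan nan nan] az nan
```

View pics/s3.png

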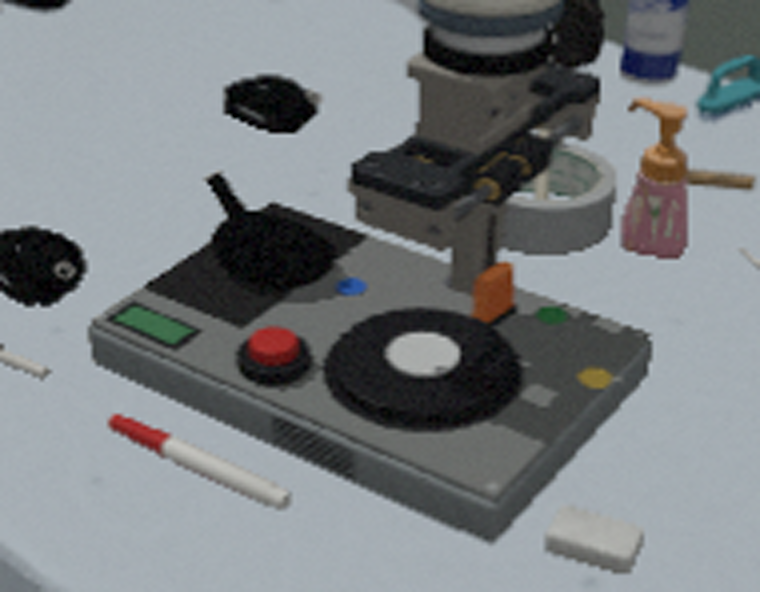

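Crop s3: the tab at (495,292) is short of the green dot at (552,315) and still beside the finger at (470,265). I'll push it a little further, staying short of the green click angle.

Call:
move_arm(
  commands=[
    [[-0.02, 0, 0, 0, 0, 0.05, -1], [-0.04, 0, 0, 0, 0, 0.11, -1], [-0.06, 0, 0, 0, 0, 0.17, -1], [-0.08, 0, 0, 0, 0, 0.24, -1], [-0.1, 0, 0, 0, 0, 0.31, -1], [-0.12, 0, 0, 0, 0, 0.38, -1], [-0.12, 0, 0, 0, 0, 0.38, -1]],
  ],
)

```text
time_s: 6.22
position: [0.6157, -0.0103, 0.2556]
ee_rot: [[0.087, 0.996, -0.001], [0.996, -0.087, -0.0], [-0.0, -0.001, -1.0]]
wrist_force: [0.1, 0.0, 0.1]
grip_width: 0.0007
gripper_force: 0.0
```

Run:
```python
from h import *
c=tab("scene");tab("top")
```

```text
scene 130 [ 0.60391313 -0.03121977  0.07903115] az -14.921681358808373
top 0 [nan nan nan] az nan
```

Call:
move_arm(
  commands=[
    [[0.1, 0, 0, 0, 0, 0, -1], [0.2, 0, 0, 0, 0, 0, -1], [0.2, 0, -0.5, 0, 0, 0, -1], [0.2, 0, -1, 0, 0, 0, -1], [0.2, 0, -1, 0, 0, 0, -1]],
  ],
)

```text
time_s: 6.95
position: [0.6189, 0.0107, 0.3599]
ee_rot: [[0.085, 0.996, 0.007], [0.996, -0.085, 0.0], [0.001, 0.007, -1.0]]
wrist_force: [0.0, -0.1, 0.3]
grip_width: 0.0009
gripper_force: 0.0
```

Run:
```python
from h import *
c=tab("scene");tab("top")
cv2.imwrite("pics/s4.png",cv2.resize(c["frame"][110:270,180:370,::-1],None,fx=4,fy=3.7,interpolation=2)[:600])
plan([.4895,.056,.30],0)
```

```text
scene 119 [ 0.60550352 -0.03206145  0.07835443] az -15.301801358635466
top 0 [nan nan nan] az nan
shift [ 0.344 -1.314  0.557] turn [ 0.001 -0.    -0.164]
```

View pics/s4.png

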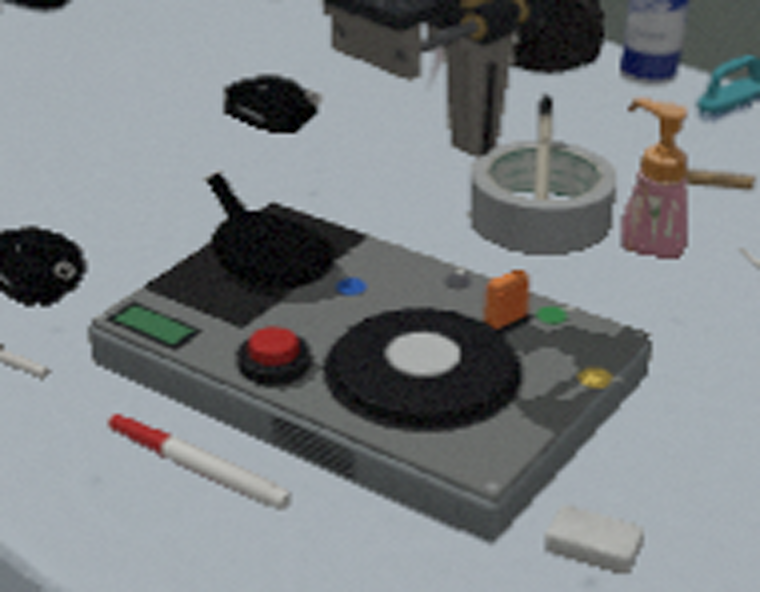

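Crop s4: the tab base at (507,322) lies on the line from the disc centre (423,353) to the green dot (550,315), so it is clicked in at green. Next is the button at (273,345).

Call:
move_arm(
  commands=[
    [[0.17, -0.5, 0.1, 0, 0, 0, -1], [0.34, -1, 0.3, 0, 0, 0, -1], [0.34, -1, 0.3, 0, 0, 0, -1]],
  ],
)

```text
time_s: 7.42
position: [0.5163, 0.0533, 0.3223]
ee_rot: [[0.085, 0.996, -0.009], [0.996, -0.085, -0.001], [-0.001, -0.009, -1.0]]
wrist_force: [0.6, -0.2, 0.4]
grip_width: 0.0004
gripper_force: 0.0
```

Call:
move_arm(
  commands=[
    [[0, -0.31, 0, 0, 0, 0, -1], [0, -0.31, 0.25, 0, 0, 0, -1], [0, -0.31, 0.3, 0, 0, 0, -1], [0, -0.31, 0.3, 0, 0, 0, -1]],
  ],
)

```text
time_s: 7.92
position: [0.4904, 0.055, 0.2952]
ee_rot: [[0.086, 0.996, -0.001], [0.996, -0.086, -0.0], [-0.0, -0.001, -1.0]]
wrist_force: [0.4, 0.3, 0.4]
grip_width: 0.0004
gripper_force: 0.0
```

Run:
```python
from h import *
c=tab("scene");plan([.4895,.056,.257],-5);print(get_state()["wrist_force"])
cv2.imwrite("pics/s5.png",cv2.resize(c["frame"][110:270,180:370,::-1],None,fx=4,fy=3.7,interpolation=2)[:600])
```

```text
scene 122 [ 0.60533669 -0.03182054  0.078846  ] az -15.123836852980713
shift [ 0.009 -0.012  0.387] turn [-0.     0.     0.001]
[-0.24381043 -0.56994623  0.64469922]
```

View pics/s5.png

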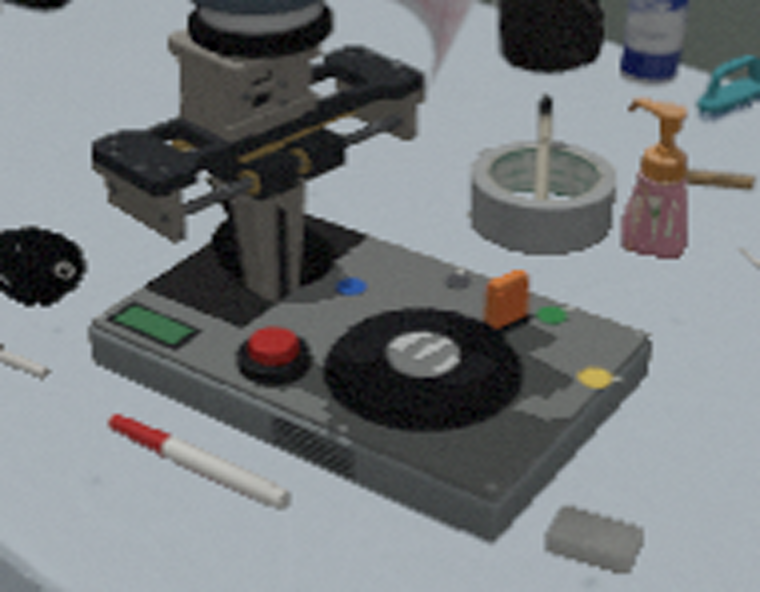

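Crop s5: the closed tips at (270,295) are centred above the red button at (273,345). I'll press slowly and watch the force.

Call:
move_arm(
  commands=[
    [[0, 0, 0.15, 0, 0, 0, -1], [0, 0, 0.3, 0, 0, 0, -1], [0, 0, 0.36, 0, 0, 0, -1], [0, 0, 0.38, 0, 0, 0, -1], [0, 0, 0.4, 0, 0, 0, -1], [0, 0, 0.42, 0, 0, 0, -1], [0, 0, 0.43, 0, 0, 0, -1], [0, 0, 0.43, 0, 0, 0, -1]],
  ],
)

```text
time_s: 8.98
position: [0.4899, 0.055, 0.2528]
ee_rot: [[0.086, 0.996, -0.0], [0.996, -0.086, -0.0], [-0.0, -0.0, -1.0]]
wrist_force: [-2.8, -0.9, 3.0]
grip_width: 0.0005
gripper_force: 2.0
```

Call:
move_arm(
  commands=[
    [[0, 0, 0.01, 0, 0, 0, -1], [0, 0, 0.02, 0, 0, 0, -1], [0, 0, 0.025, 0, 0, 0, -1], [0, 0, 0.025, 0, 0, 0, -1]],
  ],
)

```text
time_s: 9.48
position: [0.49, 0.055, 0.2512]
ee_rot: [[0.086, 0.996, 0.0], [0.996, -0.086, -0.0], [-0.0, 0.0, -1.0]]
wrist_force: [-7.0, -0.3, 19.9]
grip_width: 0.0002
gripper_force: 10.2
```

Force has risen sharply to 20 N with the tips at z = 0.061 m, which is the button's bottom stop, so I'm releasing it.

Call:
move_arm(
  commands=[
    [[0, 0, -0.05, 0, 0, 0, -1], [0, 0, -0.12, 0, 0, 0, -1], [0, 0, -0.4, 0, 0, 0, -1], [0, 0, -0.9, 0, 0, 0, -1], [0, 0, -1, 0, 0, 0, -1], [0, 0, -1, 0, 0, 0, -1]],
  ],
)

```text
time_s: 10.22
position: [0.4902, 0.0551, 0.3506]
ee_rot: [[0.086, 0.996, 0.002], [0.996, -0.086, 0.0], [0.0, 0.002, -1.0]]
wrist_force: [-0.6, 0.1, -0.9]
grip_width: 0.0006
gripper_force: 0.0
```

Run:
```python
from h import *
c=tab("scene");W=world(c);h=cv2.cvtColor(c["frame"],cv2.COLOR_RGB2HSV)
def b(f,W):
    h=cv2.cvtColor(f,cv2.COLOR_RGB2HSV);m=(h[...,0]<=5)&(h[...,1]>130)&(h[...,2]>70)&(np.hypot(W[...,0]-.4895,W[...,1]-.056)<.015)
    return m.sum(),np.percentile(W[m][:,2],[50,80])
d=np.load("scene1.npz");print(b(d["f"],d["W"]),b(c["frame"],W))
s=get_state();print(s["position"],s["wrist_force"],s["time_s"])
cv2.imwrite("pics/s6.png",cv2.resize(c["frame"][110:270,180:370,::-1],None,fx=4,fy=3.7,interpolation=2)[:600])
```

```text
scene 122 [ 0.60525753 -0.03165323  0.07849417] az -14.990472918242986
(np.int64(62), array([0.06777946, 0.06868225])) (np.int64(65), array([0.0675748 , 0.06860608]))
[0.48981833 0.05502931 0.34967073] [ 0.33284859 -0.11452424 -0.25779689] 10.275
```

View pics/s6.png

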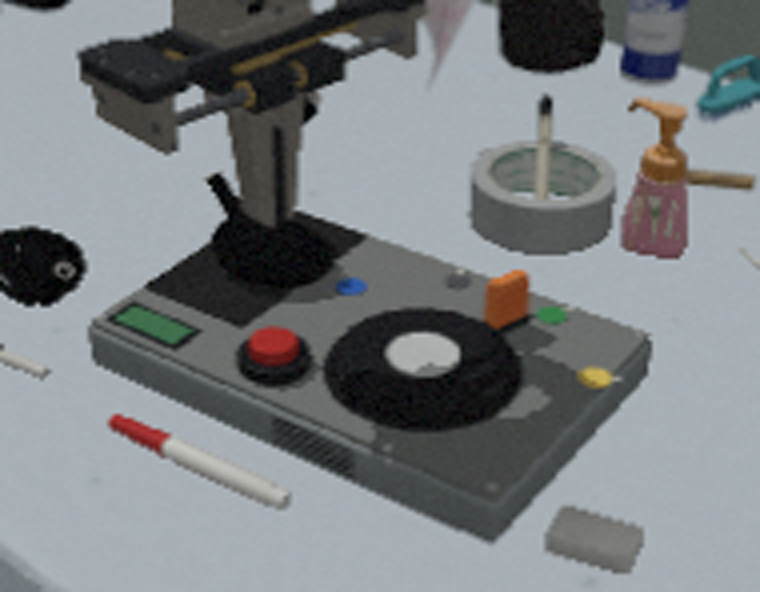

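Crop s6: the button at (273,345) is back up, the tab at (507,300) points at green, and the bystanders have not moved.

```bash
python3 -c "
from cell import *
print(close_job())"
```

```text
the job is handed in; nothing more can be done
None
```

The selector is clicked in at the green dot, the start button was then pressed to its stop and came back up, nothing else was moved, and the job was handed in at about 10.3 s.

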